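Close the balance's draft shield and tare

TASK

A weighing bottle stands on the pan of the analytical balance, but the glass top pane and the right-hand glass side pane of its draft shield have been left slid back. Hook a fingertip behind the blue lip of each pane and draw it gently forward along its rail until it is fully shut, without gripping it; only when both are shut, press the wide orange tare key on the console and let go of it. Leave the round grey power key, the bottle on the pan and everything lying about as they are.

Things in the scene. Friction and masses are not known exactly. Their poses are not given: they have to be found in the camera images.
- balance: white analytical balance, fixed, 270 (x) x 200 (y) x 190 mm high. Origin: centre of its underside, on the worktop; x points from console (front) to back, y to its left. Console at x -135 to -45 mm, 52 to 65 mm high; glass draft shield behind it, roof rails at y +-80 to 100 mm. Panes slide along x: -x shuts. The left side pane is shut and fixed, with the same blue lip as the right one.
- top_pane (a joint): how far the top pane is slid back, m: 0 = shut (hard stop), to 0.105. It stays where it is left; about 1.5 N moves it.
- top_lip (a point): blue lip of the top pane: upright fin across the pane's front edge, 76 mm wide (balance y), 8 mm thick (x), 23 mm high above the glass, whose upper face is 182 mm above the worktop. The point is the middle of its top edge at its BACK face (the face to pull on); it moves with the pane. Behind it is bare glass, 140 mm long, between the roof rails.
- side_pane (a joint): how far the right side pane is slid back, m: 0 = shut (hard stop), to 0.105. It stays where it is left; about 1.5 N moves it.
- side_lip (a point): blue lip of the right side pane: upright strip at the pane's front edge, out to balance y = -132 mm from the glass and rails (outer faces at y = -99 and -102 mm); 8 mm thick (x), 110 to 180 mm above the worktop. The point is at its top end, at its BACK face (the face to pull on), at y = -117 mm; it moves with the pane. Free space behind it, open from above.
- tare_key (a joint): travel of the tare key, m: 0 = up, 0.004 = fully down; springs back; 1 N starts it, 3 N presses it fully; pressed = more than 0.0025.
- tare_top (a point): middle of the upper face of the tare key: a wide orange bar key 46 mm (y) x 22 mm (x), on the right of the console, standing 6 mm proud of the surface, which slopes 8 degrees down to the front.
- power_key (a joint): travel of the power key, m: 0 = up, 0.004 = down.
- power_top (a point): middle of the upper face of the round grey power key, 20 mm across, on the left of the console. Not to be pressed.
- pan (a point): centre of the top of the steel weighing pan inside the shield, 84 mm across, 78 mm above the worktop.
- sample_bottle_mid (a point): centre (half-way up) of the clear glass weighing bottle on the pan, 36 mm across, 64 mm high; the point's z axis is the bottle's. It stays where it is.
- empty_bottle_mid (a point): centre (half-way up) of a clear glass weighing bottle standing on the bench to the right of the console, 46 mm across, 76 mm high. Leave it.
- tweezers: steel forceps lying on the bench to the right of the balance, 18 x 124 x 10 mm, origin centre of the underside, length along its y. Leave it.
- dish: petri dish, 59 mm across, 14 mm high, on the right of the bench, origin centre of the underside. Leave it.
- notebook: dark blue log book, 210 x 150 x 12 mm, on the right of the bench, origin centre of the underside. Leave it.
- pen: blue-capped pen, 10 x 138 x 12 mm, on the bench between log book and balance, origin centre of the underside. Leave it.
- counter: grey pocket calculator, 118 x 66 x 13 mm, on the right of the bench, origin centre of the underside. Leave it.

How it is judged:
By the outcome, as a careful person would: the job done as asked, in the order asked, and still so for the second after the job is handed in, with the robot touching nothing.
It also fails if it takes over 48 s, if anything falls off the work surface, if the arm or the gripper's body presses on something with over 40 N, if the wrist force passes 120 N, or if a joint passes its speed limit or range.

ROBOT

A 7-joint arm with a two-finger parallel gripper is mounted at the origin on a cart in front of the work surface, level with it; the furniture and walls round the work are solid. World frame = base frame: x ahead of the robot, y to its left, z up, the work surface at z = 0. Lengths are in m, angles in degrees, forces in N, time in s.
With the tool pointing down it reaches from about 0.425 to 0.95 m from the base axis. Payload 4.7 kg.
Tool frame: the origin (TCP) lies at the very end of the fingers, on their centre line; the grasp point (between the pads) lies grasp_offset behind it (grasp_offset is the distance from the TCP to the grasp point, in m); z points along the fingers, y is the line along which they close (so a half turn about z gives the same grasp; the last joint's range is limited). The gripper opens to 87 mm and grips with 3 to 60 N. Pads are 19 mm wide; open, the fingers measure 117 mm over their backs; the gripper's body (75 mm by 190 mm) begins 51 mm behind the grasp point.
Start: joints at [65.38, 26.849, -2.785, 87.806, 1.381, 65.374, -4.715], TCP at [0.263, -0.622, 0.183] pointing down, gripper open.
Joint ranges: [-148.3, 148.3], [-19.14, 114.17], [-79.39, 73.82], [5.75, 140.21], [-59.74, 239.74], [12.07, 113.84], [-152.46, 152.46]. Speed limits (degrees/s): [147.25, 147.25, 180, 180, 180, 180, 180].

INTERFACE

Orientations are given as a 3x3 rotation matrix whose columns are the frame's x, y, z axes.
In Python, from rig import * gives the robot as it stands.
- The arm moves only by the shell command python3 -m pendant 'ROWS' [FORCE]. ROWS is JSON, a list of rows, each an object with "xyz": the shift along the world's x, y, z in cm, a list of three; "yaw": the turn about the world's z in rad; "fingers": the finger opening in cm, from 0 to 8.7. In form: [{"xyz": [dx, dy, dz], "yaw": yaw, "fingers": fingers}, ...]. A call has 1 to 12 rows; each row shifts and turns the commanded pose from where the row before left it; what a row does not reach is not made up. A row lasts 1/10 s, in which the tool goes at most 50 mm and 8.59 degrees, less where a joint would pass 70% of its speed; a pose out of reach is approached as far as the arm can. A call with a gripper value outside its range is refused whole. The fingers move at their own pace and stop on an object; FORCE is the grip in N (left out, the last holds). Time passes only in rows, so rows that do not move let the fingers close. It gives the time, the measured TCP pose, the force, the opening and the grip force at its end, in the units of the state.
- get_obs(): the state, without advancing time (a new reading comes with each control period).
- camera(name): name is "scene" or "top" or "wrist"; returns (picture, depth): 400x640x3 uint8, red, green, blue; 400x640 float32, m along the optical axis (not along the pixel's ray), 0 where there is no reading.
- camera_model(name): a dict with "fx", "fy", "cx", "cy" (pixels), "T" (4x4, takes a point from camera to world coordinates); the wrist camera has in their place "T_tool_cam" (4x4, takes a point from camera to tool coordinates, whose origin is the TCP and whose axes are the flange's). Camera axes: x right, y up, looking along -z (the intrinsics and any distortion apply to the point x, -y, -z); pixel columns grow to the right and rows downward; lengths in m; the calibration is good to about 2 mm. A picture is of the moment at which its call begins: read the wrist's pose just before it. camera_model takes no time and is no camera call.
- hand_in(): hands the job in; it is judged then, once.
The state is a dict: "time": time; "qpos": joint angles; "dq": joint speeds; "effort": joint torques, N m; "tool_pos": TCP position; "ee_rot": TCP orientation; "wrist_force": force on the tool from outside, world axes, zero at the start; "torque": the same for the moment, N m; "width": finger opening in m; "finger_force": force on a finger pad.
Only numpy, scipy, OpenCV 4.12 (cv2) and the standard library are available. Lean on these libraries where they do the work, as an engineer would, in place of code of your own. Each camera call takes 0.05 s, during which the arm holds its last target. There are 200 camera calls.

## Working session

There is one attempt and no reset: what is moved stays moved. The work goes in short steps, Python scripts to look and compute and a shell command to move; the robot and the scene stay as the last step left them, time stands still between calls to the robot, and variables do not carry over. Pictures are saved under pics/ and viewed, at most 10 in all, crops included, and the job is handed in when it is done.

```bash
mkdir -p pics; cat > h.py <<'E'
from rig import *
import numpy as np, cv2
def save(n,im): cv2.imwrite('pics/'+n+'.png',im[:,:,::-1])
def world(name,d,u,v,T=None):
    m=camera_model(name); T=m['T'] if T is None else T
    p=np.array([(u-m['cx'])/m['fx']*d,-(v-m['cy'])/m['fy']*d,-d,1.]); return (np.array(T)@p)[:3]
E
python3 - <<'E'
from h import *
for n in('scene','top'):
    im,d=camera(n); save(n,im); np.savez(n,im=im,d=d); m=camera_model(n); print(n,{k:np.round(v,3).tolist() for k,v in m.items()})
o=get_obs(); print(o['time'],o['tool_pos'],np.round(o['ee_rot'],3),o['width'])
E
```

```text
scene {'fx': 513.582, 'fy': 513.582, 'cx': 322.514, 'cy': 207.293, 'T': [[-0.382, 0.756, -0.532, -0.191], [-0.924, -0.309, 0.224, 0.179], [0.005, 0.577, 0.817, 1.224], [0.0, 0.0, 0.0, 1.0]]}
top {'fx': 434.559, 'fy': 434.559, 'cx': 313.126, 'cy': 204.265, 'T': [[0.012, 0.975, -0.224, 0.299], [-1.0, 0.014, 0.005, -0.112], [0.007, 0.224, 0.975, 1.163], [0.0, 0.0, 0.0, 1.0]]}
0.1 [ 0.26313161 -0.62092863  0.18168596] [[ 0.921  0.39  -0.001]
 [ 0.39  -0.921  0.002]
 [-0.    -0.002 -1.   ]] 0.08659358018203875
```

View pics/scene.png

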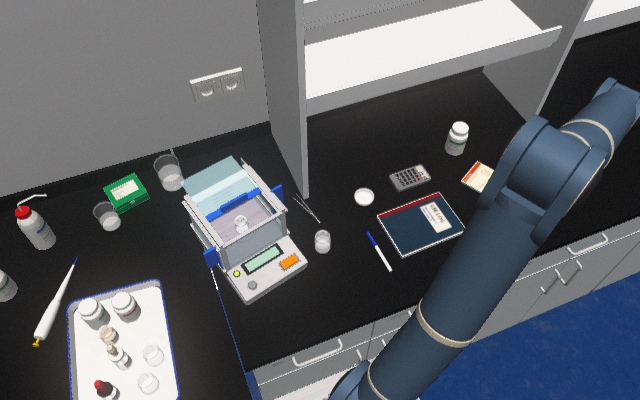

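View pics/top.png

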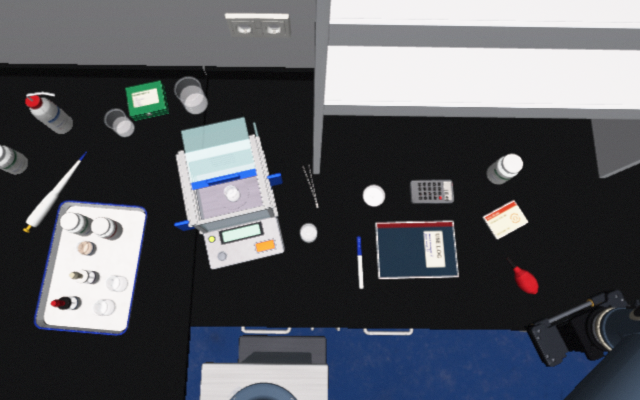

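Scene view: the balance has its top lip at (235,200), side lip at (279,195), left lip at (211,256) and tare key at (290,262). In the top view they are at (223,180), (275,180), (182,225) and (265,246). An upright shelf panel stands behind and to the right, at top column 318. Now I'll measure these.

```bash
python3 - <<'E'
from h import *
for n in('top','scene'):
    z=np.load(n+'.npz'); im,d=z['im'],z['d']; hsv=cv2.cvtColor(im,cv2.COLOR_RGB2HSV)
    win=(slice(100,290),slice(160,320))
    for nm,lo,hi in(('blue',(105,150,90),(125,255,255)),('orange',(8,150,150),(20,255,255))):
        m=np.zeros(d.shape,np.uint8); m[win]=cv2.inRange(hsv,lo,hi)[win]
        k,l,s,c=cv2.connectedComponentsWithStats(m)
        for i in range(1,k):
            if s[i,4]<40: continue
            vs,us=np.where((l==i)&(d>0)); P=np.array([world(n,d[v,u],u,v) for u,v in zip(us,vs)])
            t=P[:,2]>np.percentile(P[:,2],95)-.006
            r=cv2.minAreaRect((P[t][:,:2]*1000).astype(np.float32))
            print(n,nm,s[i],'med',np.round(np.median(P,0),3),'zmax',P[:,2].max().round(3),'toprect',np.round(r[0],1),np.round(r[1],1),round(r[2],1))
    if n=='top':
        for u,v in((316,165),(322,170),(314,120),(318,172)): print('panel',u,v,np.round(world(n,d[v,u],u,v),3))
z=np.load('scene.npz')
for u,v in((300,190),(302,196),(285,170),(268,130)): print('sc panel',u,v,np.round(world('scene',z['d'][v,u],u,v),3))
E
python3 - <<'E'
import cv2
a=cv2.imread('pics/top.png')[100:280,160:330]; b=cv2.imread('pics/scene.png')[140:310,170:330]
a=cv2.resize(a,(400,424),interpolation=2); b=cv2.resize(b,(400,424),interpolation=2)
cv2.imwrite('pics/crop.png',cv2.hconcat([a,b]))
E
```

```text
top blue [192 169  64  20 417] med [0.579 0.09  0.184] zmax 0.209 toprect [577.9  90.7] [ 8.7 74.8] 14.3
top blue [268 173  14  13 131] med [ 0.591 -0.024  0.161] zmax 0.184 toprect [593.  -23.9] [ 8.1 28.5] 14.8
top blue [174 220  20  11 115] med [0.475 0.187 0.166] zmax 0.183 toprect [477.3 184.9] [ 8.  29.7] 17.0
top orange [256 240  18  11 130] med [0.444 0.004 0.062] zmax 0.068 toprect [443.5   4.1] [19.  43.4] 13.0
panel 316 165 [ 0.654 -0.124  0.08 ]
panel 322 170 [ 0.666 -0.141 -0.002]
panel 314 120 [ 0.654 -0.116  0.364]
panel 318 172 [ 0.653 -0.13   0.022]
scene blue [271 184  12  18 119] med [ 0.592 -0.028  0.164] zmax 0.184 toprect [590.8 -22.5] [11.1 29.9] 13.8
scene blue [206 188  55  33 393] med [0.576 0.096 0.185] zmax 0.208 toprect [576.5  92.5] [ 9.9 74.1] 16.0
scene blue [203 247  20  21 233] med [0.474 0.186 0.152] zmax 0.184 toprect [476.7 185.7] [10.6 31.8] 14.8
scene orange [280 254  18  15 140] med [0.443 0.006 0.061] zmax 0.069 toprect [442.6   4.4] [23.1 44.8] 16.2
sc panel 300 190 [ 0.68  -0.116  0.015]
sc panel 302 196 [ 0.659 -0.114  0.012]
sc panel 285 170 [ 0.78  -0.104  0.   ]
sc panel 268 130 [ 0.937 -0.105  0.024]
```

View pics/crop.png

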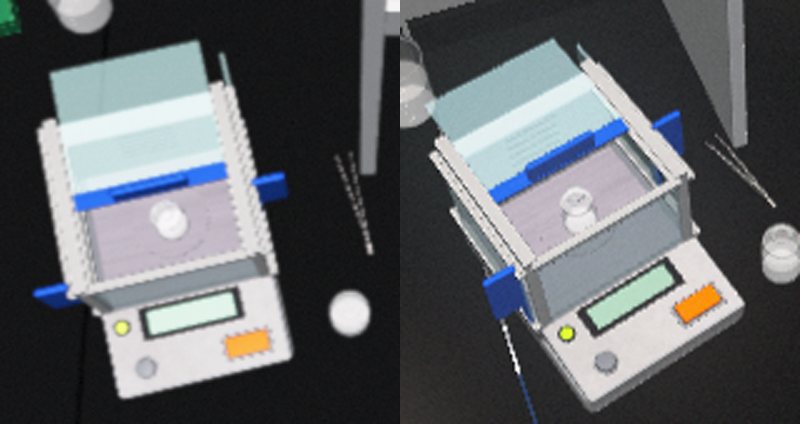

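The balance is yawed about +15° (x_b ≈ (0.966, 0.259)). The side pane is about 57 mm back and the top pane about 70 mm. I'll bring the closed fingers round above and behind the top lip, with the tool y axis along the balance x.

```bash
python3 -c "
from h import *
print(np.round(camera_model('wrist')['T_tool_cam'],3)); print(get_obs().get('grasp_offset'))
import rig; print(getattr(rig,'grasp_offset',None))"
python3 -m pendant '[{"xyz":[1.2,3,1],"yaw":0.06,"fingers":0},{"xyz":[1.2,3,1],"yaw":0.06,"fingers":0},{"xyz":[1.2,3,1],"yaw":0.06,"fingers":0},{"xyz":[1.2,3,1],"yaw":0.06,"fingers":0},{"xyz":[1.2,3,1],"yaw":0.06,"fingers":0},{"xyz":[1.2,3,1],"yaw":0.06,"fingers":0},{"xyz":[1.2,3,1],"yaw":0.06,"fingers":0},{"xyz":[1.2,3,1],"yaw":0.06,"fingers":0},{"xyz":[1.2,3,1],"yaw":0.06,"fingers":0},{"xyz":[1.2,3,1],"yaw":0.06,"fingers":0},{"xyz":[1.2,3,1],"yaw":0.06,"fingers":0},{"xyz":[1.2,3,1],"yaw":0.06,"fingers":0}]'
python3 -m pendant '[{"xyz":[1.7,3,0],"yaw":0.06,"fingers":0},{"xyz":[1.7,3,0],"yaw":0.06,"fingers":0},{"xyz":[1.7,3,0],"yaw":0.06,"fingers":0},{"xyz":[1.7,3,0],"yaw":0.06,"fingers":0},{"xyz":[1.7,3,0],"yaw":0.06,"fingers":0},{"xyz":[1.7,3,0],"yaw":0.06,"fingers":0},{"xyz":[1.7,3,0],"yaw":0.06,"fingers":0},{"xyz":[1.7,3,0],"yaw":0.06,"fingers":0},{"xyz":[1.7,3,0],"yaw":0.06,"fingers":0},{"xyz":[1.7,3,0],"yaw":0.06,"fingers":0},{"xyz":[1.7,3,0],"yaw":0.06,"fingers":0},{"xyz":[1.7,3,0],"yaw":0.06,"fingers":0}]'
python3 -c "
from h import *
im,d=camera('wrist'); save('w1',im)
o=get_obs(); print(o['time'],o['tool_pos'],np.round(o['ee_rot'],3),o['width'],o['qpos'],o['wrist_force'])"
```

```text
[[-0.     0.953  0.304  0.084]
 [ 1.    -0.     0.     0.001]
 [ 0.     0.304 -0.953 -0.203]
 [ 0.     0.     0.     1.   ]]
None
0.0187
time: 1.3
tool_pos: [0.4079, -0.2593, 0.3033]
ee_rot: [[0.431, 0.902, 0.0], [0.902, -0.431, -0.0], [-0.0, 0.0, -1.0]]
wrist_force: [0.3, -0.3, -0.2]
width: 0.0024
finger_force: 0.0
time: 2.5
tool_pos: [0.6116, 0.1005, 0.3028]
ee_rot: [[-0.27, 0.963, -0.0], [0.963, 0.27, -0.0], [-0.0, -0.0, -1.0]]
wrist_force: [0.1, -0.3, -0.3]
width: 0.0002
finger_force: 0.0
2.55 [0.61264038 0.10749214 0.3023591 ] [[-0.279  0.96   0.001]
 [ 0.96   0.279  0.006]
 [ 0.006  0.003 -1.   ]] 0.0005156259519464555 [ 14.71931501  21.91702517 -39.56334184  84.36523008  13.70891148
  78.53653037  -9.28636037] [0.51559428 3.47341083 1.53864607]
```

View pics/w1.png

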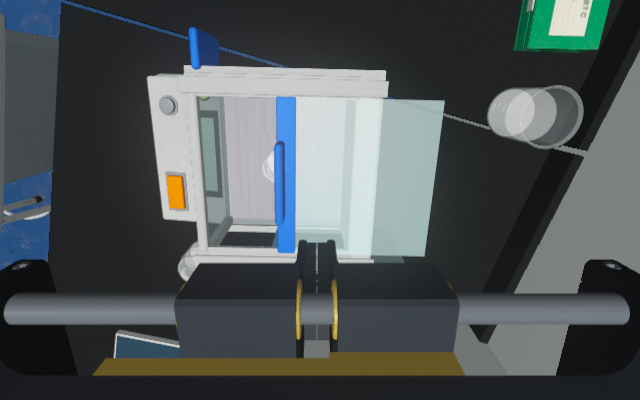

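Wrist view: the top lip is upright at (285,175), and the closed fingertips at (316,250) are behind it over the glass, clear of the rails. Next I'll lower behind the lip.

```bash
python3 -m pendant '[{"xyz":[0,0,-2.5],"yaw":0,"fingers":0},{"xyz":[0,0,-2.5],"yaw":0,"fingers":0},{"xyz":[0,0,-2.5],"yaw":0,"fingers":0},{"xyz":[0,0,-2],"yaw":0,"fingers":0},{"xyz":[0,0,-1],"yaw":0,"fingers":0},{"xyz":[0,0,-0.6],"yaw":0,"fingers":0},{"xyz":[0,0,0],"yaw":0,"fingers":0},{"xyz":[0,0,0],"yaw":0,"fingers":0}]'
python3 -m pendant '[{"xyz":[-0.48,-0.13,0],"yaw":0,"fingers":0},{"xyz":[-0.48,-0.13,0],"yaw":0,"fingers":0},{"xyz":[-0.48,-0.13,0],"yaw":0,"fingers":0},{"xyz":[-0.48,-0.13,0],"yaw":0,"fingers":0},{"xyz":[0,0,0],"yaw":0,"fingers":0}]'
```

```text
time: 3.35
tool_pos: [0.612, 0.0988, 0.1927]
ee_rot: [[-0.267, 0.964, 0.002], [0.964, 0.267, 0.0], [-0.0, 0.002, -1.0]]
wrist_force: [-0.5, -0.2, 0.2]
width: 0.0009
finger_force: 0.0
time: 3.85
tool_pos: [0.5915, 0.093, 0.1919]
ee_rot: [[-0.267, 0.964, 0.0], [0.964, 0.267, -0.0], [-0.001, -0.0, -1.0]]
wrist_force: [-0.7, 1.1, 0.2]
width: 0.0006
finger_force: 0.0
```

```bash
python3 -m pendant '[{"xyz":[-0.48,-0.13,0],"yaw":0,"fingers":0},{"xyz":[-0.48,-0.13,0],"yaw":0,"fingers":0},{"xyz":[-0.48,-0.13,0],"yaw":0,"fingers":0},{"xyz":[-0.48,-0.13,0],"yaw":0,"fingers":0},{"xyz":[-0.48,-0.13,0],"yaw":0,"fingers":0},{"xyz":[-0.48,-0.13,0],"yaw":0,"fingers":0}]'
python3 -c "
from h import *
im,d=camera('wrist'); save('w2',im)"
```

```text
time: 4.45
tool_pos: [0.5629, 0.0854, 0.1917]
ee_rot: [[-0.267, 0.964, 0.0], [0.964, 0.267, 0.0], [-0.0, 0.0, -1.0]]
wrist_force: [-0.3, -0.9, -0.7]
width: 0.0006
finger_force: 0.0
```

View pics/w2.png

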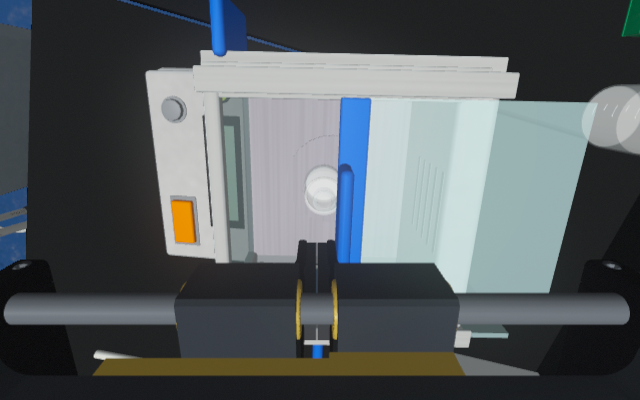

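The wrist view shows the lip at columns 340–370, apparently behind the fingers (column 318), and no contact force was felt. I'll measure with depth to see why.

```bash
python3 - <<'E'
from h import *
o=get_obs(); T=np.eye(4);T[:3,:3]=o['ee_rot'];T[:3,3]=o['tool_pos']
im,d=camera('wrist'); m=camera_model('wrist'); print({k:m[k] for k in('fx','cx','cy')},o['tool_pos'])
Tt=np.array(m['T_tool_cam'])
for nm,u,v in(('tipL',311,250),('tipR',325,250),('tipL',311,243),('tipR',325,243),('tip',318,262),('lip',345,110),('lip',365,110),('lip',355,150),('lip',355,200),('lip',355,240),('hnd',345,185),('hnd',345,240),('lowblue',318,350)):
    if d[v,u]>0: print(nm,u,v,round(float(d[v,u]),3),'tool',np.round(world('wrist',d[v,u],u,v,Tt),3),'w',np.round(world('wrist',d[v,u],u,v,T@Tt),3), im[v,u])
    else: print(nm,u,v,'no depth',im[v,u])
im,d=camera('top'); save('t2',im[100:300,150:350]); hsv=cv2.cvtColor(im,cv2.COLOR_RGB2HSV)
save('t2',cv2.resize(im[80:300,140:360],(600,600)))
E
```

```text
{'fx': 347.1060552248501, 'cx': 316.3843841645093, 'cy': 199.8740256437172} [0.56222448 0.08515111 0.19168023]
tipL 311 250 0.167 tool [ 0.009 -0.002 -0.05 ] w [0.557 0.093 0.242] [43 45 50]
tipR 325 250 0.169 tool [ 0.009  0.004 -0.049] w [0.564 0.095 0.241] [42 46 52]
tipL 311 243 0.176 tool [ 0.009 -0.003 -0.042] w [0.557 0.093 0.233] [46 48 54]
tipR 325 243 0.176 tool [ 0.009  0.005 -0.042] w [0.564 0.095 0.233] [47 50 57]
tip 318 262 0.157 tool [ 0.009  0.001 -0.062] w [0.561 0.094 0.253] [40 42 48]
lip 345 110 0.204 tool [0.071 0.017 0.008] w [0.56  0.159 0.184] [ 63 140 233]
lip 365 110 0.204 tool [0.071 0.029 0.008] w [0.571 0.162 0.184] [ 59 135 230]
lip 355 150 0.212 tool [0.048 0.024 0.009] w [0.572 0.138 0.183] [ 60 136 230]
lip 355 200 0.221 tool [0.016 0.025 0.008] w [0.582 0.107 0.184] [ 58 134 228]
lip 355 240 0.23 tool [-0.012  0.026  0.008] w [0.59  0.08  0.183] [ 49 130 227]
hnd 345 185 0.196 tool [ 0.032  0.016 -0.014] w [0.569 0.12  0.205] [ 56 129 223]
hnd 345 240 0.205 tool [-0.002  0.017 -0.014] w [0.579 0.088 0.206] [ 45 124 223]
lowblue 318 350 0.261 tool [-0.104  0.001  0.012] w [ 0.591 -0.015  0.18 ] [ 23 118 220]
```

View pics/t2.png

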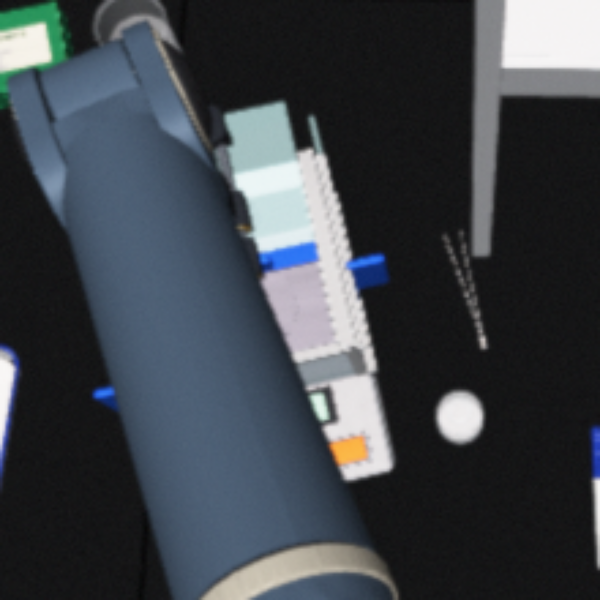

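The lip sits where it was measured: fin top at 0.205, base strip at 0.184. The visible fingers seem to end about 40 mm short of the TCP, so I'll check that closely.

```bash
python3 - <<'E'
from h import *
m=camera_model('wrist'); Tt=np.array(m['T_tool_cam']); print({k:v for k,v in m.items() if k not in('T_tool_cam',)})
im,d=camera('wrist')
for u in(306,312,318,324,330):
    print(u,[(v,tuple(np.round(world('wrist',d[v,u],u,v,Tt)*1000).astype(int)),int(im[v,u].mean())) if d[v,u]>0 else (v,'-',im[v,u].tolist()) for v in range(205,262,8)])
save('c',cv2.resize(im[170:300,240:400],(800,600),interpolation=cv2.INTER_CUBIC))
E
```

```text
{'fx': 347.1060552248501, 'fy': 347.1060552248501, 'cx': 316.3843841645093, 'cy': 199.8740256437172}
306 [(205, (np.int64(-23), np.int64(-10), np.int64(113)), 177), (213, (np.int64(-31), np.int64(-10), np.int64(114)), 175), (221, (np.int64(-44), np.int64(-10), np.int64(125)), 177), (229, (np.int64(-52), np.int64(-10), np.int64(124)), 177), (237, (np.int64(-61), np.int64(-10), np.int64(125)), 176), (245, (np.int64(10), np.int64(-5), np.int64(-47)), 44), (253, (np.int64(9), np.int64(-5), np.int64(-54)), 42), (261, (np.int64(9), np.int64(-5), np.int64(-61)), 41)]
312 [(205, (np.int64(-6), np.int64(-3), np.int64(64)), 188), (213, (np.int64(-31), np.int64(-4), np.int64(113)), 179), (221, (np.int64(-44), np.int64(-4), np.int64(125)), 179), (229, (np.int64(-52), np.int64(-4), np.int64(125)), 177), (237, (np.int64(-61), np.int64(-4), np.int64(125)), 177), (245, (np.int64(9), np.int64(-2), np.int64(-45)), 47), (253, (np.int64(9), np.int64(-2), np.int64(-53)), 45), (261, (np.int64(9), np.int64(-2), np.int64(-61)), 41)]
318 [(205, (np.int64(-2), np.int64(1), np.int64(50)), 197), (213, (np.int64
[... 579 characters left out ...]
), np.int64(123)), 180), (237, (np.int64(-60), np.int64(8), np.int64(123)), 180), (245, (np.int64(9), np.int64(4), np.int64(-44)), 47), (253, (np.int64(9), np.int64(4), np.int64(-53)), 44), (261, (np.int64(8), np.int64(4), np.int64(-60)), 43)]
330 [(205, (np.int64(-2), np.int64(11), np.int64(51)), 187), (213, (np.int64(-14), np.int64(11), np.int64(67)), 194), (221, (np.int64(-39), np.int64(13), np.int64(114)), 176), (229, (np.int64(-52), np.int64(14), np.int64(124)), 176), (237, (np.int64(-61), np.int64(14), np.int64(125)), 175), (245, (np.int64(10), np.int64(7), np.int64(-47)), 45), (253, (np.int64(10), np.int64(7), np.int64(-56)), 42), (261, (np.int64(10), np.int64(6), np.int64(-64)), 39)]
```

View pics/c.png

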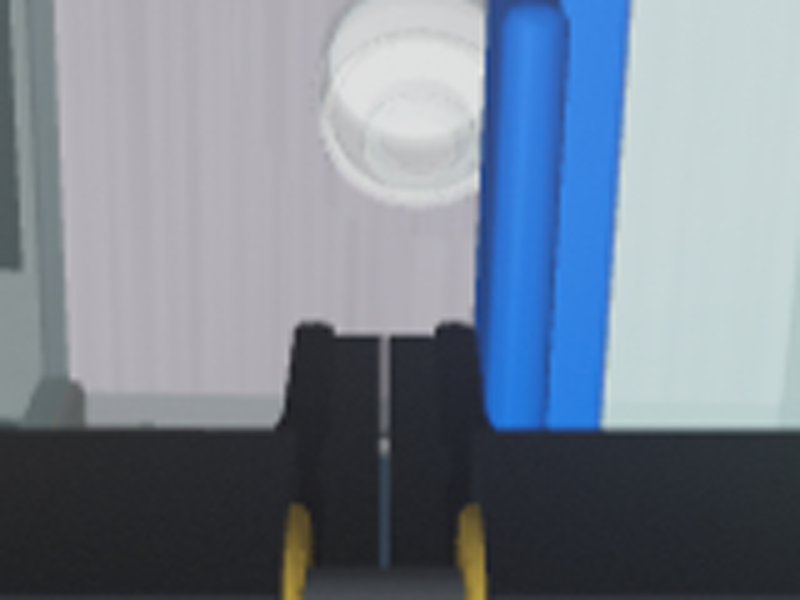

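The fingers really do end about 39 mm short of the stated TCP (tip at tool z ≈ −0.039), so they passed above the lip without touching it. I'll go back at the same height, then lower an extra 38 mm in steps while watching the force.

```bash
python3 -m pendant '[{"xyz":[0,0,0.5],"yaw":0,"fingers":0},{"xyz":[1.2,0.32,0],"yaw":0,"fingers":0},{"xyz":[1.2,0.32,0],"yaw":0,"fingers":0},{"xyz":[1.2,0.32,0],"yaw":0,"fingers":0},{"xyz":[1.2,0.32,0],"yaw":0,"fingers":0},{"xyz":[0,0,0],"yaw":0,"fingers":0},{"xyz":[0,0,0],"yaw":0,"fingers":0}]'
python3 -m pendant '[{"xyz":[0,0,-0.6],"yaw":0,"fingers":0},{"xyz":[0,0,-0.6],"yaw":0,"fingers":0},{"xyz":[0,0,-0.6],"yaw":0,"fingers":0},{"xyz":[0,0,-0.4],"yaw":0,"fingers":0},{"xyz":[0,0,0],"yaw":0,"fingers":0}]'
python3 -m pendant '[{"xyz":[0,0,-0.4],"yaw":0,"fingers":0},{"xyz":[0,0,-0.4],"yaw":0,"fingers":0},{"xyz":[0,0,-0.3],"yaw":0,"fingers":0},{"xyz":[0,0,0],"yaw":0,"fingers":0}]'
cat > w.py <<'E'
from h import *
o=get_obs(); T=np.eye(4);T[:3,:3]=o['ee_rot'];T[:3,3]=o['tool_pos']
im,d=camera('wrist'); Tt=np.array(camera_model('wrist')['T_tool_cam'])
print('t',o['time'],'tcp',np.round(o['tool_pos'],4),'F',np.round(o['wrist_force'],1))
v=np.arange(200,260); c=[x for x in v if 0<d[x,311]<.2]
print('tip row',c[:1], np.round(world('wrist',d[c[0]+1,311],311,c[0]+1,Tt),3) if c else '')
hsv=cv2.cvtColor(im,cv2.COLOR_RGB2HSV); B=cv2.inRange(hsv,(100,150,70),(125,255,255))
vs,us=np.where((B>0)&(d>0)&(d<.4)); P=np.array([world('wrist',d[a,b],b,a,Tt) for a,b in zip(vs,us)]); W=P@T[:3,:3].T+T[:3,3]
for nm,s in(('fin',(W[:,2]>.2)&(W[:,2]<.215)),('strip',(W[:,2]>.175)&(W[:,2]<.19)&(np.abs(P[:,0])<.1))):
    if s.sum()>10: print(nm,s.sum(),'tool y',np.round(np.percentile(P[s,1],[2,98]),4),'tool x',np.round(np.percentile(P[s,0],[2,98]),3),'med w',np.round(np.median(W[s],0),3))
E
python3 w.py
```

```text
time: 5.35
tool_pos: [0.6114, 0.0986, 0.1961]
ee_rot: [[-0.267, 0.964, -0.001], [0.964, 0.267, 0.0], [0.001, -0.001, -1.0]]
wrist_force: [-1.3, 0.2, -0.3]
width: 0.0009
finger_force: 0.0
time: 5.85
tool_pos: [0.6108, 0.098, 0.1738]
ee_rot: [[-0.267, 0.964, -0.001], [0.964, 0.267, -0.0], [0.0, -0.001, -1.0]]
wrist_force: [-0.1, -0.3, 0.1]
width: 0.0004
finger_force: 0.0
time: 6.25
tool_pos: [0.6111, 0.0981, 0.1631]
ee_rot: [[-0.267, 0.964, -0.001], [0.964, 0.267, -0.0], [0.0, -0.001, -1.0]]
wrist_force: [0.3, -0.5, -0.4]
width: 0.0004
finger_force: 0.0
t 6.25 tcp [0.6111 0.0981 0.1631] F [ 0.3 -0.5 -0.4]
tip row [np.int64(200)] [ 0.024 -0.003 -0.019]Traceback (most recent call last):
  File "w.py", line 8, in <module>
    vs,us=np.where((B>0)&(d>0)&(d<.4)); P=np.array([world('wrist',d[a,b],b,a,Tt) for a,b in zip(vs,us)]); W=P@T[:3,:3].T+T[:3,3]
                                                    ~~~~~^^^^^^^^^^^^^^^^^^^^^^^
  File "h.py", line 5, in world
    m=camera_model(name); T=m['T'] if T is None else T
ValueError: time passes only in moves, steps and waits
```

The TCP is now below the glass level with no force, which confirms the tip offset. I'll lower another 10 mm and fix the helper.

```bash
python3 -m pendant '[{"xyz":[0,0,-0.4],"yaw":0,"fingers":0},{"xyz":[0,0,-0.3],"yaw":0,"fingers":0},{"xyz":[0,0,-0.3],"yaw":0,"fingers":0},{"xyz":[0,0,0],"yaw":0,"fingers":0}]'
sed -i 's/    m=camera_model(name); T=/    m=M.setdefault(name,None) or M.update({name:camera_model(name)}) or M[name]; T=/; s/^def world/M={}\ndef world/' h.py
sed -i 's/<.2\]/<.195]/' w.py; python3 w.py
```

```text
time: 6.7
tool_pos: [0.611, 0.0982, 0.153]
ee_rot: [[-0.267, 0.964, -0.001], [0.964, 0.267, -0.0], [0.0, -0.001, -1.0]]
wrist_force: [-0.2, 0.0, -0.7]
width: 0.0008
finger_force: 0.0
t 6.7 tcp [0.611  0.0982 0.153 ] F [-0.2  0.  -0.7]
tip row [np.int64(200)] [ 0.027 -0.003 -0.029]
fin 1318 tool y [-0.0361 -0.0285] tool x [0.004 0.04 ] med w [0.574 0.112 0.205]
strip 4504 tool y [-0.0349 -0.0188] tool x [-0.005  0.078] med w [0.574 0.137 0.183]
```

```bash
python3 -m pendant '[{"xyz":[-0.48,-0.13,0],"yaw":0,"fingers":0},{"xyz":[-0.48,-0.13,0],"yaw":0,"fingers":0},{"xyz":[-0.48,-0.13,0],"yaw":0,"fingers":0},{"xyz":[-0.29,-0.08,0],"yaw":0,"fingers":0},{"xyz":[-0.29,-0.08,0],"yaw":0,"fingers":0},{"xyz":[-0.29,-0.08,0],"yaw":0,"fingers":0},{"xyz":[-0.29,-0.08,0],"yaw":0,"fingers":0},{"xyz":[-0.29,-0.08,0],"yaw":0,"fingers":0},{"xyz":[-0.29,-0.08,0],"yaw":0,"fingers":0}]'; python3 w.py
```

```text
time: 7.65
tool_pos: [0.5796, 0.0898, 0.1538]
ee_rot: [[-0.267, 0.964, 0.001], [0.964, 0.267, 0.0], [0.0, 0.001, -1.0]]
wrist_force: [1.9, 0.8, 0.7]
width: 0.0003
finger_force: 0.8
t 7.65 tcp [0.5796 0.0898 0.1538] F [1.9 0.8 0.7]
tip row [np.int64(200)] [ 0.027 -0.003 -0.03 ]
fin 1277 tool y [-0.0162 -0.    ] tool x [0.004 0.04 ] med w [0.562 0.108 0.205]
strip 4138 tool y [-0.0151  0.001 ] tool x [-0.068  0.078] med w [0.561 0.136 0.183]
```

Contact is about 2 N and the pane is sliding, so I'll keep drawing it.

```bash
python3 -m pendant '[{"xyz":[-0.39,-0.1,0],"yaw":0,"fingers":0},{"xyz":[-0.39,-0.1,0],"yaw":0,"fingers":0},{"xyz":[-0.39,-0.1,0],"yaw":0,"fingers":0},{"xyz":[-0.39,-0.1,0],"yaw":0,"fingers":0},{"xyz":[-0.39,-0.1,0],"yaw":0,"fingers":0},{"xyz":[-0.39,-0.1,0],"yaw":0,"fingers":0},{"xyz":[-0.39,-0.1,0],"yaw":0,"fingers":0},{"xyz":[-0.39,-0.1,0],"yaw":0,"fingers":0},{"xyz":[-0.39,-0.1,0],"yaw":0,"fingers":0},{"xyz":[-0.39,-0.1,0],"yaw":0,"fingers":0},{"xyz":[-0.39,-0.1,0],"yaw":0,"fingers":0},{"xyz":[-0.2,-0.05,0],"yaw":0,"fingers":0}]'; python3 w.py
```

```text
time: 8.9
tool_pos: [0.5342, 0.0779, 0.1536]
ee_rot: [[-0.267, 0.964, -0.0], [0.964, 0.267, -0.0], [-0.0, -0.0, -1.0]]
wrist_force: [1.0, 2.2, 0.3]
width: 0.0003
finger_force: 0.8
t 8.9 tcp [0.5342 0.0779 0.1536] F [1.  2.2 0.3]
tip row [np.int64(200)] [ 0.028 -0.003 -0.03 ]
fin 1288 tool y [-0.0163 -0.    ] tool x [0.004 0.04 ] med w [0.516 0.097 0.205]
strip 4155 tool y [-0.0151  0.001 ] tool x [-0.067  0.078] med w [0.515 0.125 0.183]
```

```bash
python3 -m pendant '[{"xyz":[-0.2,-0.05,0],"yaw":0,"fingers":0},{"xyz":[-0.2,-0.05,0],"yaw":0,"fingers":0},{"xyz":[-0.2,-0.05,0],"yaw":0,"fingers":0},{"xyz":[-0.2,-0.05,0],"yaw":0,"fingers":0}]';python3 -m pendant '[{"xyz":[-0.2,-0.05,0],"yaw":0,"fingers":0},{"xyz":[-0.2,-0.05,0],"yaw":0,"fingers":0}]';  python3 w.py
```

```text
time: 9.35
tool_pos: [0.5266, 0.0759, 0.1536]
ee_rot: [[-0.267, 0.964, -0.0], [0.964, 0.267, -0.0], [-0.0, -0.0, -1.0]]
wrist_force: [2.1, 0.8, -0.4]
width: 0.0006
finger_force: 0.8
time: 9.55
tool_pos: [0.5225, 0.0749, 0.1536]
ee_rot: [[-0.267, 0.964, -0.0], [0.964, 0.267, -0.0], [-0.0, -0.0, -1.0]]
wrist_force: [1.7, 0.1, -0.2]
width: 0.0005
finger_force: 0.8
t 9.55 tcp [0.5225 0.0749 0.1536] F [ 1.7  0.1 -0.2]
tip row [np.int64(200)] [ 0.027 -0.003 -0.03 ]
fin 1264 tool y [-0.0162 -0.    ] tool x [0.004 0.04 ] med w [0.505 0.093 0.205]
strip 4154 tool y [-0.0151  0.001 ] tool x [-0.067  0.078] med w [0.504 0.122 0.183]
```

```bash
for i in 1 2; do :; done; python3 -m pendant '[{"xyz":[-0.2,-0.05,0],"yaw":0,"fingers":0},{"xyz":[-0.2,-0.05,0],"yaw":0,"fingers":0},{"xyz":[-0.2,-0.05,0],"yaw":0,"fingers":0}]';python3 -m pendant '[{"xyz":[-0.2,-0.05,0],"yaw":0,"fingers":0},{"xyz":[-0.2,-0.05,0],"yaw":0,"fingers":0},{"xyz":[-0.2,-0.05,0],"yaw":0,"fingers":0}]';  python3 w.py
```

```text
time: 9.9
tool_pos: [0.5194, 0.0741, 0.1538]
ee_rot: [[-0.267, 0.964, 0.006], [0.964, 0.267, 0.002], [0.0, 0.007, -1.0]]
wrist_force: [11.1, 3.0, -8.9]
width: 0.0004
finger_force: 5.8
time: 10.2
tool_pos: [0.5197, 0.0745, 0.1549]
ee_rot: [[-0.267, 0.964, 0.02], [0.964, 0.267, 0.008], [0.002, 0.021, -1.0]]
wrist_force: [23.4, 6.4, -15.8]
width: 0.0011
finger_force: 12.3
t 10.2 tcp [0.5197 0.0745 0.1549] F [ 23.4   6.4 -15.8]
tip row [np.int64(200)] [ 0.027 -0.003 -0.029]
fin 1247 tool y [-0.0159  0.    ] tool x [0.003 0.04 ] med w [0.501 0.093 0.205]
strip 4093 tool y [-0.0151  0.001 ] tool x [-0.068  0.078] med w [0.5   0.121 0.183]
```

The hard stop has been reached (force rise, no further motion), so the top pane is shut. I'll back off, lift, and move above and behind the side lip.

```bash
python3 -m pendant '[{"xyz":[0.9,0.24,0],"yaw":0,"fingers":0},{"xyz":[0.9,0.24,0],"yaw":0,"fingers":0},{"xyz":[0.9,0.24,0],"yaw":0,"fingers":0},{"xyz":[0,0,3],"yaw":0,"fingers":0},{"xyz":[0,0,3],"yaw":0,"fingers":0},{"xyz":[0,0,3],"yaw":0,"fingers":0},{"xyz":[0,0,0],"yaw":0,"fingers":0},{"xyz":[0,0,0],"yaw":0,"fingers":0}]'; python3 w.py
python3 - <<'E'
from h import *
im,d=camera('wrist'); Tt=np.array(camera_model('wrist')['T_tool_cam'])
for u,v in((240,270),(240,285),(240,320),(400,270),(306,262)): print(u,v,np.round(world('wrist',d[v,u],u,v,Tt),3))
E
```

```text
time: 11.05
tool_pos: [0.5376, 0.0793, 0.2438]
ee_rot: [[-0.267, 0.964, 0.0], [0.964, 0.267, -0.0], [-0.0, -0.0, -1.0]]
wrist_force: [-0.9, -0.9, -0.7]
width: 0.0003
finger_force: 0.0
t 11.05 tcp [0.5376 0.0793 0.2438] F [-0.9 -0.9 -0.7]
tip row [np.int64(242)] [ 0.009 -0.003 -0.041]
fin 983 tool y [-0.0356 -0.0282] tool x [-0.032  0.039] med w [0.506 0.076 0.205]
strip 2751 tool y [-0.0343 -0.0183] tool x [-0.053  0.077] med w [0.507 0.102 0.183]
240 270 [ 0.037 -0.02  -0.12 ]
240 285 [ 0.036 -0.019 -0.126]
240 320 [ 0.032 -0.018 -0.134]
400 270 [ 0.037  0.023 -0.12 ]
306 262 [ 0.009 -0.004 -0.062]
```

```bash
python3 -m pendant '[{"xyz":[1.4,-1.63,0],"yaw":0,"fingers":0},{"xyz":[1.4,-1.63,0],"yaw":0,"fingers":0},{"xyz":[1.4,-1.63,0],"yaw":0,"fingers":0},{"xyz":[1.4,-1.63,0],"yaw":0,"fingers":0},{"xyz":[1.4,-1.63,0],"yaw":0,"fingers":0},{"xyz":[1.4,-1.63,0],"yaw":0,"fingers":0},{"xyz":[0,0,0],"yaw":0,"fingers":0},{"xyz":[0,0,0],"yaw":0,"fingers":0}]'; python3 w.py; python3 -c "
from h import *
im,d=camera('wrist'); save('w3',im)"
```

```text
time: 11.95
tool_pos: [0.6219, -0.0196, 0.2427]
ee_rot: [[-0.265, 0.964, -0.002], [0.964, 0.265, 0.001], [0.001, -0.001, -1.0]]
wrist_force: [0.6, 0.2, 0.1]
width: 0.0004
finger_force: 0.0
t 11.95 tcp [ 0.6219 -0.0196  0.2427] F [0.6 0.2 0.1]
tip row [np.int64(242)] [ 0.009 -0.003 -0.042]
fin 1141 tool y [-0.0903 -0.0828] tool x [0.085 0.135] med w [0.509 0.066 0.205]
strip 1995 tool y [-0.0909 -0.0246] tool x [-0.008  0.098] med w [0.525 0.02  0.183]
```

View pics/w3.png

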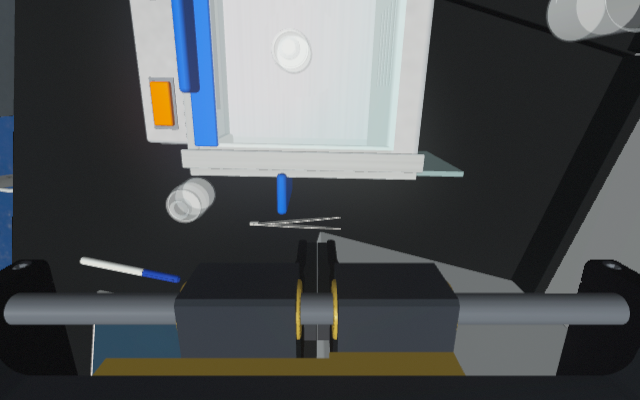

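Wrist view: the side lip is at (282,193), with the fingers behind it and outboard of the rail. The tweezers lie low at (300,223), and the top lip is at the front. I'll descend until the tip is at about 0.152.

```bash
python3 -m pendant '[{"xyz":[0,0,-2.5],"yaw":0,"fingers":0},{"xyz":[0,0,-2.5],"yaw":0,"fingers":0},{"xyz":[0,0,-2.5],"yaw":0,"fingers":0},{"xyz":[0,0,-2],"yaw":0,"fingers":0},{"xyz":[0,0,-2],"yaw":0,"fingers":0},{"xyz":[0,0,-1.5],"yaw":0,"fingers":0},{"xyz":[0,0,0],"yaw":0,"fingers":0}]'
python3 -m pendant '[{"xyz":[-0.48,-0.13,0],"yaw":0,"fingers":0},{"xyz":[-0.48,-0.13,0],"yaw":0,"fingers":0},{"xyz":[-0.48,-0.13,0],"yaw":0,"fingers":0},{"xyz":[-0.29,-0.08,0],"yaw":0,"fingers":0},{"xyz":[-0.29,-0.08,0],"yaw":0,"fingers":0},{"xyz":[-0.29,-0.08,0],"yaw":0,"fingers":0},{"xyz":[-0.29,-0.08,0],"yaw":0,"fingers":0}]'
```

```text
time: 12.75
tool_pos: [0.6199, -0.0182, 0.1117]
ee_rot: [[-0.268, 0.963, -0.004], [0.963, 0.268, 0.0], [0.001, -0.004, -1.0]]
wrist_force: [-0.5, -0.7, 0.1]
width: 0.0005
finger_force: 0.0
time: 13.45
tool_pos: [0.596, -0.0255, 0.1142]
ee_rot: [[-0.267, 0.964, 0.001], [0.964, 0.267, 0.0], [-0.0, 0.001, -1.0]]
wrist_force: [1.8, 0.2, 2.2]
width: 0.0006
finger_force: 1.0
```

```bash
python3 -m pendant '[{"xyz":[-0.39,-0.1,0],"yaw":0,"fingers":0},{"xyz":[-0.39,-0.1,0],"yaw":0,"fingers":0},{"xyz":[-0.39,-0.1,0],"yaw":0,"fingers":0},{"xyz":[-0.39,-0.1,0],"yaw":0,"fingers":0},{"xyz":[-0.39,-0.1,0],"yaw":0,"fingers":0},{"xyz":[-0.39,-0.1,0],"yaw":0,"fingers":0},{"xyz":[-0.39,-0.1,0],"yaw":0,"fingers":0},{"xyz":[-0.39,-0.1,0],"yaw":0,"fingers":0},{"xyz":[-0.39,-0.1,0],"yaw":0,"fingers":0},{"xyz":[-0.2,-0.05,0],"yaw":0,"fingers":0}]'; python3 -m pendant '[{"xyz":[-0.2,-0.05,0],"yaw":0,"fingers":0},{"xyz":[-0.2,-0.05,0],"yaw":0,"fingers":0},{"xyz":[-0.2,-0.05,0],"yaw":0,"fingers":0}]'
```

```text
time: 14.45
tool_pos: [0.558, -0.0353, 0.1136]
ee_rot: [[-0.267, 0.964, -0.0], [0.964, 0.267, -0.0], [0.0, -0.0, -1.0]]
wrist_force: [1.8, 0.7, 1.6]
width: 0.0008
finger_force: 0.9
time: 14.75
tool_pos: [0.5525, -0.0367, 0.1136]
ee_rot: [[-0.267, 0.964, -0.0], [0.964, 0.267, 0.0], [0.0, -0.0, -1.0]]
wrist_force: [1.6, 0.7, 1.3]
width: 0.0003
finger_force: 0.9
```

```bash
python3 -m pendant '[{"xyz":[-0.2,-0.05,0],"yaw":0,"fingers":0},{"xyz":[-0.2,-0.05,0],"yaw":0,"fingers":0},{"xyz":[-0.2,-0.05,0],"yaw":0,"fingers":0}]'; python3 -m pendant '[{"xyz":[-0.2,-0.05,0],"yaw":0,"fingers":0},{"xyz":[-0.2,-0.05,0],"yaw":0,"fingers":0},{"xyz":[-0.2,-0.05,0],"yaw":0,"fingers":0}]'
```

```text
time: 15.05
tool_pos: [0.5489, -0.0375, 0.1139]
ee_rot: [[-0.267, 0.964, 0.006], [0.964, 0.267, 0.002], [0.0, 0.006, -1.0]]
wrist_force: [9.7, 0.7, -6.1]
width: 0.0004
finger_force: 4.5
time: 15.35
tool_pos: [0.5492, -0.0372, 0.1152]
ee_rot: [[-0.268, 0.963, 0.019], [0.963, 0.268, 0.005], [0.0, 0.02, -1.0]]
wrist_force: [22.1, 5.8, -9.6]
width: 0.0004
finger_force: 9.7
```

The side pane has hit its stop. I'll back off and lift, then turn 90° while moving above the tare key.

```bash
python3 -m pendant '[{"xyz":[0.9,0.24,0],"yaw":0,"fingers":0},{"xyz":[0.9,0.24,0],"yaw":0,"fingers":0},{"xyz":[0.9,0.24,0],"yaw":0,"fingers":0},{"xyz":[0,0,3],"yaw":0,"fingers":0},{"xyz":[0,0,3],"yaw":0,"fingers":0},{"xyz":[0,0,3],"yaw":0,"fingers":0},{"xyz":[0,0,3],"yaw":0,"fingers":0},{"xyz":[0,0,3],"yaw":0,"fingers":0},{"xyz":[0,0,0],"yaw":0,"fingers":0}]'
python3 -m pendant '[{"xyz":[-1.1,0.3,0],"yaw":0.13,"fingers":0},{"xyz":[-1.1,0.3,0],"yaw":0.13,"fingers":0},{"xyz":[-1.1,0.3,0],"yaw":0.13,"fingers":0},{"xyz":[-1.1,0.3,0],"yaw":0.13,"fingers":0},{"xyz":[-1.1,0.3,0],"yaw":0.13,"fingers":0},{"xyz":[-1.1,0.3,0],"yaw":0.13,"fingers":0},{"xyz":[-1.1,0.3,0],"yaw":0.13,"fingers":0},{"xyz":[-1.1,0.3,0],"yaw":0.13,"fingers":0},{"xyz":[-1.1,0.3,0],"yaw":0.13,"fingers":0},{"xyz":[-1.1,0.3,0],"yaw":0.13,"fingers":0},{"xyz":[-1.1,0.3,0],"yaw":0.13,"fingers":0},{"xyz":[0,0,0],"yaw":0.13,"fingers":0}]'
python3 -m pendant '[{"xyz":[0,0,0],"yaw":0,"fingers":0},{"xyz":[0,0,0],"yaw":0,"fingers":0}]'
python3 - <<'E'
from h import *
o=get_obs(); T=np.eye(4);T[:3,:3]=o['ee_rot'];T[:3,3]=o['tool_pos']
print(o['tool_pos'],o['qpos'])
im,d=camera('wrist'); im2,d2=camera('top'); T=T@np.array(camera_model('wrist')['T_tool_cam'])
save('w4',np.hstack([cv2.resize(im,(400,250)),cv2.resize(im2[80:300,140:360],(250,250))]))
for n,i,dd,TT in(('wrist',im,d,T),('top',im2,d2,None)):
    h=cv2.cvtColor(i,cv2.COLOR_RGB2HSV)
    for nm,lo,hi in(('or',(8,150,150),(20,255,255)),('bl',(105,150,90),(125,255,255))):
        vs,us=np.where((cv2.inRange(h,lo,hi)>0)&(dd>0)&(dd<1.4))
        P=np.array([world(n,dd[a,b],b,a,TT) for a,b in zip(vs,us)])
        if not len(P): continue
        P=P[(P[:,0]>.38)&(P[:,0]<.65)&(P[:,1]>-.12)&(P[:,1]<.24)]
        if nm=='or': 
            if len(P): print(n,'tare',len(P),np.round(np.median(P,0),4),cv2.minAreaRect((P[:,:2]*1000).astype(np.float32)))
        else:
            for z0,z1,y0,y1 in((.2,.215,0,.2),(.175,.19,-.1,-.02),(.175,.19,.16,.24)):
                Q=P[(P[:,2]>z0)&(P[:,2]<z1)&(P[:,1]>y0)&(P[:,1]<y1)]
                if len(Q)>5: r=cv2.minAreaRect((Q[:,:2]*1000).astype(np.float32)); c=np.array(r[0]); print(n,'lip',np.round(c,1),np.round(r[1],1),'x_b',round(float(c@[.966,.259]),1))
E
```

```text
time: 16.25
tool_pos: [0.5699, -0.0319, 0.2678]
ee_rot: [[-0.267, 0.964, 0.007], [0.964, 0.267, -0.0], [-0.002, 0.006, -1.0]]
wrist_force: [-0.2, -0.4, 0.3]
width: 0.0005
finger_force: 0.0
time: 17.45
tool_pos: [0.4445, 0.0008, 0.2627]
ee_rot: [[-0.965, -0.262, -0.003], [-0.262, 0.965, -0.001], [0.003, -0.0, -1.0]]
wrist_force: [0.2, -0.2, 0.3]
width: 0.0004
finger_force: 0.0
time: 17.65
tool_pos: [0.4462, 0.0004, 0.2631]
ee_rot: [[-0.967, -0.253, -0.001], [-0.253, 0.967, 0.0], [0.001, 0.001, -1.0]]
wrist_force: [0.6, -0.6, 0.2]
width: 0.0004
finger_force: 0.0
[4.46247967e-01 3.84195612e-04 2.63145249e-01] [ 46.80731119   5.33093    -54.67698255 108.40179866   4.63656577
  68.65015838  95.23301183]
wrist tare 175 [0.4386 0.0134 0.0617] ((442.49542236328125, 3.7440547943115234), (20.328800201416016, 43.91209030151367), 14.718574523925781)
wrist lip [476.6 184.1] [ 8.1 31.6] x_b 508.1
top tare 96 [ 0.4448 -0.0013  0.0615] ((445.1829528808594, -1.2821273803710938), (18.82408332824707, 32.33838653564453), 13.97246265411377)
top lip [476.6 187.9] [ 8.3 24.8] x_b 509.1
```

View pics/w4.png

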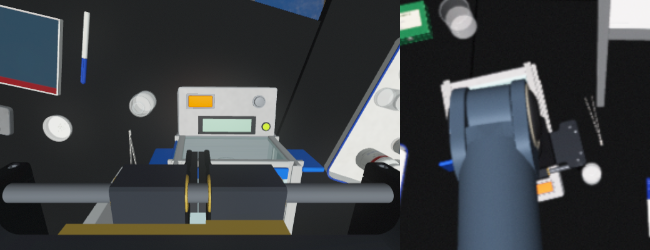

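Picture: both side lips line up at the front of the shield, at (152,157) and (315,168), and the tare key is at (200,101). The final contact positions of both panes also match the shut left lip (x_b ≈ 510). I'll descend onto the tare key.

```bash
python3 -m pendant '[{"xyz":[-0.3,0.35,-2],"yaw":0,"fingers":0},{"xyz":[0,0,-3],"yaw":0,"fingers":0},{"xyz":[0,0,-3],"yaw":0,"fingers":0},{"xyz":[0,0,-3],"yaw":0,"fingers":0},{"xyz":[0,0,-3],"yaw":0,"fingers":0},{"xyz":[0,0,-2],"yaw":0,"fingers":0},{"xyz":[0,0,0],"yaw":0,"fingers":0}]'
python3 -m pendant '[{"xyz":[0,0,-2],"yaw":0,"fingers":0},{"xyz":[0,0,-2],"yaw":0,"fingers":0},{"xyz":[0,0,-1],"yaw":0,"fingers":0},{"xyz":[0,0,-1],"yaw":0,"fingers":0},{"xyz":[0,0,0],"yaw":0,"fingers":0},{"xyz":[0,0,0],"yaw":0,"fingers":0}]'; python3 -c "
from h import *
print(get_obs()['qpos'])"
```

```text
time: 18.45
tool_pos: [0.4413, 0.0041, 0.1012]
ee_rot: [[-0.967, -0.256, -0.006], [-0.256, 0.967, 0.001], [0.006, 0.003, -1.0]]
wrist_force: [0.4, 0.8, 0.9]
width: 0.0006
finger_force: 0.0
time: 19.05
tool_pos: [0.4442, 0.0043, 0.0442]
ee_rot: [[-0.967, -0.256, 0.001], [-0.256, 0.967, 0.0], [-0.001, -0.0, -1.0]]
wrist_force: [0.8, -0.3, 0.0]
width: 0.0006
finger_force: 0.0
[ 33.23838368  23.28063671 -47.11855946 123.91333236  25.34894708
  42.5871438   74.19131329]
```

```bash
python3 -m pendant '[{"xyz":[0,0,-0.7],"yaw":0,"fingers":0},{"xyz":[0,0,-0.5],"yaw":0,"fingers":0},{"xyz":[0,0,-0.3],"yaw":0,"fingers":0},{"xyz":[0,0,0],"yaw":0,"fingers":0}]'
for i in 1 ; do python3 -m pendant '[{"xyz":[0,0,-0.2],"yaw":0,"fingers":0},{"xyz":[0,0,-0.2],"yaw":0,"fingers":0},{"xyz":[0,0,0],"yaw":0,"fingers":0}]'; done
```

```text
time: 19.45
tool_pos: [0.4432, 0.004, 0.0282]
ee_rot: [[-0.967, -0.256, -0.001], [-0.256, 0.967, 0.0], [0.001, 0.0, -1.0]]
wrist_force: [0.7, 0.1, -0.1]
width: 0.0003
finger_force: 0.0
time: 19.75
tool_pos: [0.4435, 0.0041, 0.0245]
ee_rot: [[-0.967, -0.256, -0.0], [-0.256, 0.967, 0.0], [0.0, 0.0, -1.0]]
wrist_force: [0.2, -0.3, 0.3]
width: 0.0003
finger_force: 0.0
```

```bash
python3 -m pendant '[{"xyz":[0,0,-0.2],"yaw":0,"fingers":0},{"xyz":[0,0,0],"yaw":0,"fingers":0}]'; python3 -m pendant '[{"xyz":[0,0,-0.2],"yaw":0,"fingers":0},{"xyz":[0,0,0],"yaw":0,"fingers":0}]';  python3 -m pendant '[{"xyz":[0,0,-0.15],"yaw":0,"fingers":0},{"xyz":[0,0,0],"yaw":0,"fingers":0}]'
```

```text
time: 19.95
tool_pos: [0.4439, 0.0042, 0.0227]
ee_rot: [[-0.967, -0.256, 0.0], [-0.256, 0.967, 0.0], [-0.0, 0.0, -1.0]]
wrist_force: [0.1, -0.2, 1.3]
width: 0.0004
finger_force: 0.6
time: 20.15
tool_pos: [0.4441, 0.0042, 0.0208]
ee_rot: [[-0.967, -0.256, 0.001], [-0.256, 0.967, 0.0], [-0.001, 0.0, -1.0]]
wrist_force: [1.1, -0.4, 2.4]
width: 0.0004
finger_force: 1.1
time: 20.35
tool_pos: [0.4444, 0.0043, 0.0195]
ee_rot: [[-0.967, -0.256, 0.001], [-0.256, 0.967, 0.0], [-0.001, -0.0, -1.0]]
wrist_force: [-0.2, 0.1, 4.7]
width: 0.0008
finger_force: 2.1
```

The key is at or near full travel. One more small push, then I'll release straight up.

```bash
python3 -m pendant '[{"xyz":[0,0,-0.1],"yaw":0,"fingers":0},{"xyz":[0,0,0],"yaw":0,"fingers":0}]'; python3 -m pendant '[{"xyz":[0,0,0.5],"yaw":0,"fingers":0},{"xyz":[0,0,1],"yaw":0,"fingers":0},{"xyz":[0,0,2],"yaw":0,"fingers":0},{"xyz":[0,0,3],"yaw":0,"fingers":0},{"xyz":[0,0,3],"yaw":0,"fingers":0},{"xyz":[0,0,3],"yaw":0,"fingers":0},{"xyz":[0,0,3],"yaw":0,"fingers":0},{"xyz":[0,0,3],"yaw":0,"fingers":0},{"xyz":[0,0,3],"yaw":0,"fingers":0},{"xyz":[0,0,0],"yaw":0,"fingers":0},{"xyz":[0,0,0],"yaw":0,"fingers":0}]'
python3 -m pendant '[{"xyz":[-0.2,-3,0.5],"yaw":0,"fingers":0},{"xyz":[0,-3,0.5],"yaw":0,"fingers":0},{"xyz":[0,-3,0.5],"yaw":0,"fingers":0},{"xyz":[0,-3,0.5],"yaw":0,"fingers":0},{"xyz":[0.3,-3,0.5],"yaw":0,"fingers":0},{"xyz":[0.3,-3,0],"yaw":0,"fingers":0},{"xyz":[0,-3,0],"yaw":0,"fingers":0},{"xyz":[0,-3,0],"yaw":0,"fingers":0},{"xyz":[0,-3,0],"yaw":0,"fingers":0},{"xyz":[0,0,0],"yaw":0,"fingers":0},{"xyz":[0,0,0],"yaw":0,"fingers":0}]'
python3 - <<'E'
from h import *
im,d=camera('top'); im2,_=camera('scene')
save('f',np.hstack([cv2.resize(im[90:290,150:330],(400,444)),cv2.resize(im2[140:310,170:330],(400,444))]))
E
```

```text
time: 20.55
tool_pos: [0.4444, 0.0043, 0.0191]
ee_rot: [[-0.967, -0.256, 0.001], [-0.256, 0.967, -0.001], [-0.001, -0.001, -1.0]]
wrist_force: [-1.8, -0.5, 12.3]
width: 0.0009
finger_force: 6.0
time: 21.65
tool_pos: [0.4432, 0.0039, 0.2333]
ee_rot: [[-0.967, -0.256, 0.0], [-0.256, 0.967, -0.001], [0.0, -0.001, -1.0]]
wrist_force: [-0.7, -0.4, -0.1]
width: 0.0003
finger_force: 0.0
time: 22.75
tool_pos: [0.4465, -0.2656, 0.2564]
ee_rot: [[-0.967, -0.255, -0.003], [-0.255, 0.967, 0.003], [0.002, 0.004, -1.0]]
wrist_force: [-0.3, 0.5, 0.9]
width: 0.0004
finger_force: 0.0
```

View pics/f.png

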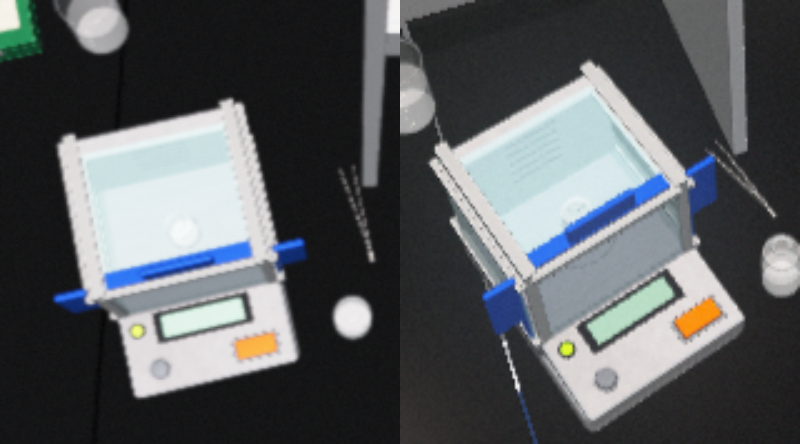

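The picture shows all three blue lips lined up at the front of the shield, the bottle still on the pan, the tare key released, and the objects near the balance where they were. I'm handing in.

```bash
python3 -c "
from rig import *
print(hand_in())"
```

```text
the job is handed in; nothing more can be done
None
```

Both panes were drawn forward to their hard stops, then the tare key was pressed fully and released; the power key and everything else was left alone, and I handed the job in at about 23 s (no verdict was returned).

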